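# Shut off the compressed air in the bench service box

### The job

Shut off the bench's compressed air: using only pushes of the fingertips, slide the white service box's grey cover all the way aside, then push the lever with the yellow sleeve round until it is fully shut against its stop, crosswise to its pipe. Do not take hold of the cover's black bar or of any lever between the fingers. Leave the cover open, the blue and green levers open as they are, and the loose things on the bench where they stand.

Things in the scene. Friction and masses are not known exactly. Their poses are not given: they have to be found in the camera images.
- box: White service box fixed to the bench, 184 (box x) x 620 (box y) x 82 mm high. Origin: centre of underside, on the bench. +x = back, +y = its left end seen from the robot; slightly turned. Right half (y -304 to -12 mm, 176 mm wide inside) is open-topped with three valves inside; the left half is a fixed flat deck. Guide rails 10 mm wide on both long top edges, up to 92 mm.
- cover (a joint): Sliding grey-painted sheet cover, 162 x 300 x 3 mm, top face 86 mm above the bench. 0 = opening covered, 0.29 m = slid fully aside to box +y, over the deck, against its stop. Begins 0 to 30 mm ajar. Needs about 3 N, stays where it is left, cannot be lifted.
- cover_bar (a point): Centre of the upright black push bar on the cover, 96 mm above the bench. The bar is 90 mm long in box x, 12 mm wide in box y, and rises from the sheet (86 mm) to 106 mm; a base flange 20 mm wide, 2 mm high. It lies 70 mm to the box -y side of the cover's middle and moves with it. Axes as the box's.
- yellow_valve: Brass quarter-turn ball valve (compressed-air) on a copper pipe along box x, fixed in the box; the three stand in a row along box y, 78 mm apart, in any order. Origin: on the vertical spindle axis of the yellow lever, 3 mm above the bench. Axes as the box's. Fixed parts farther than 15 mm from the axis stay below 46 mm above the bench.
- yellow_lever (a joint): Turn of the lever with the yellow sleeve, 62 mm from spindle axis to end. 0 = open, along its pipe, pointing to box -x (towards the robot); 1.571 rad = shut, pointing to box +y, against its stop; clockwise from above. Begins at 0 to 0.25. Stiff: 0.2 N m (about 5 N at the sleeve); stays where it is left.
- yellow_grip (a point): Centre of the yellow sleeve on the lever, 42 mm from the spindle axis and 65 mm above the bench. The sleeve is 40 mm long (22 to 62 mm from the axis), 13 mm wide and 10 mm high. Its own x axis points along the lever to the spindle, z up. The cover hides it until slid aside.
- blue_valve: Brass quarter-turn ball valve (cold-water) on a copper pipe along box x, fixed in the box; the three stand in a row along box y, 78 mm apart, in any order. Origin: on the vertical spindle axis of the blue lever, 3 mm above the bench. Axes as the box's. Fixed parts farther than 15 mm from the axis stay below 46 mm above the bench.
- blue_lever (a joint): Turn of the lever with the blue sleeve, 62 mm from spindle axis to end. 0 = open, along its pipe, pointing to box -x (towards the robot); 1.571 rad = shut, pointing to box +y, against its stop; clockwise from above. Begins at 0 to 0.06. Stiff: 0.2 N m (about 5 N at the sleeve); stays where it is left.
- blue_grip (a point): Centre of the blue sleeve on the lever, 42 mm from the spindle axis and 65 mm above the bench. The sleeve is 40 mm long (22 to 62 mm from the axis), 13 mm wide and 10 mm high. Its own x axis points along the lever to the spindle, z up. The cover hides it until slid aside.
- green_valve: Brass quarter-turn ball valve (treated-water) on a copper pipe along box x, fixed in the box; the three stand in a row along box y, 78 mm apart, in any order. Origin: on the vertical spindle axis of the green lever, 3 mm above the bench. Axes as the box's. Fixed parts farther than 15 mm from the axis stay below 46 mm above the bench.
- green_lever (a joint): Turn of the lever with the green sleeve, 62 mm from spindle axis to end. 0 = open, along its pipe, pointing to box -x (towards the robot); 1.571 rad = shut, pointing to box +y, against its stop; clockwise from above. Begins at 0 to 0.06. Stiff: 0.2 N m (about 5 N at the sleeve); stays where it is left.
- green_grip (a point): Centre of the green sleeve on the lever, 42 mm from the spindle axis and 65 mm above the bench. The sleeve is 40 mm long (22 to 62 mm from the axis), 13 mm wide and 10 mm high. Its own x axis points along the lever to the spindle, z up. The cover hides it until slid aside.
- pill_bottle: White pill jar, 52 mm diameter, 85 mm high, standing behind the box. Loose bystander. Origin: centre of the underside.
- amber_jar: Amber glass jar with black cap, 44 mm diameter, 70 mm high, standing behind the box. Loose bystander. Origin: centre of the underside.
- measuring_cup: Clear plastic measuring cup, 72 mm across, 85 mm high, standing behind the box. Loose bystander. Origin: centre of the underside.
- carton: White medicine carton with a green band, 70 x 120 x 60 mm, beside the box's right end. Loose bystander. Origin: centre of the underside.
- marker: Marker pen with blue cap, 18 mm thick and about 134 mm long, lying in front of the box's left half; origin 45 mm from its plain end. Loose bystander.
- tape_roll: Roll of white tape, 90 mm diameter, 24 mm high, lying flat in front and right of the box. Loose bystander. Origin: centre of the underside.

How it is judged:
On the way, in this order (a step that is already met when the one before it is completed fails the run):
1. the cover is slid fully aside (within 12 mm of its stop) (value of joint cover above 0.278 m), for 0.2 s.
2. the yellow lever is pushed fully shut (within 0.07 rad of its stop) (value of joint yellow_lever above 1.5 rad), for 0.2 s.
At the end, for the whole second after the job is handed in: Cover within 12 mm of fully open, yellow lever within 0.07 rad (4 degrees) of fully shut, both at rest; blue and green levers still open (under 0.12 rad); every bystander within 25 mm of where it began (value of joint cover above 0.278 m and value of joint yellow_lever above 1.5 rad and value of joint each of blue_lever, green_lever below 0.12 rad and velocity of joint cover between -0.01 and 0.01 m/s and velocity of joint yellow_lever between -0.05 and 0.05 rad/s and distance of each of pill_bottle, amber_jar, measuring_cup, carton, marker, tape_roll from where it was at the start of the episode below 0.025 m); the robot touches nothing.
It fails at once if the blue or green lever is turned towards shut (more than 0.15 rad) (value of joint any of blue_lever, green_lever above 0.15 rad).
It fails at once if a lever is taken hold of between the fingers instead of pushed ((contact force between the fingers and yellow_valve above 0.5 N and x of the grasp point in the frame of yellow_grip between -0.018 and 0.018 m and y of the grasp point in the frame of yellow_grip between -0.0045 and 0.0045 m and z of the grasp point in the frame of yellow_grip between -0.016 and 0.019 m) or (contact force between the fingers and blue_valve above 0.5 N and x of the grasp point in the frame of blue_grip between -0.018 and 0.018 m and y of the grasp point in the frame of blue_grip between -0.0045 and 0.0045 m and z of the grasp point in the frame of blue_grip between -0.016 and 0.019 m) or (contact force between the fingers and green_valve above 0.5 N and x of the grasp point in the frame of green_grip between -0.018 and 0.018 m and y of the grasp point in the frame of green_grip between -0.0045 and 0.0045 m and z of the grasp point in the frame of green_grip between -0.016 and 0.019 m)).
It fails at once if the cover's bar is taken hold of between the fingers instead of pushed (contact force between the fingers and box above 0.5 N and x of the grasp point in the frame of cover_bar between -0.044 and 0.044 m and y of the grasp point in the frame of cover_bar between -0.004 and 0.004 m and z of the grasp point in the frame of cover_bar between -0.016 and 0.024 m).
It fails at once if a bystander is lifted, knocked over or pushed more than 25 mm (distance of any of pill_bottle, amber_jar, measuring_cup, carton, marker, tape_roll from where it was at the start of the episode above 0.025 m or angle between any of pill_bottle, amber_jar, measuring_cup, carton, marker, tape_roll's own z axis and vertical above 0.4 rad).
It also fails if it takes over 48 s, if anything falls off the work surface, if the arm or the gripper's body presses on something with over 40 N, if the wrist force passes 120 N, or if a joint passes its speed limit or range.

### The arm

A 7-joint arm with a two-finger parallel gripper is mounted at the origin on the work surface. World frame = base frame: x ahead of the robot, y to its left, z up, the work surface at z = 0. Lengths are in m, angles in rad, forces in N, time in s.
With the tool pointing down it reaches from about 0.375 to 0.925 m from the base axis. Payload 3.1 kg.
Tool frame: the origin (TCP) lies midway between the tips of the shut fingers; the grasp point (between the pads) lies 19 mm behind it (hold_point_z is the distance from the TCP to the grasp point, in m); z points along the fingers, y is the line along which they close (so a half turn about z gives the same grasp; the last joint's range is limited). The gripper opens to 85 mm and grips with 20 to 120 N. Pads are 22 mm wide; open, the fingers measure 114 mm over their backs; the gripper's body (76 mm by 85 mm) begins 54 mm behind the grasp point. The pads swing forward as they close: fully open they stand 13 mm farther back than shut.
Start: joints at [-1.279, 0.383, 0.044, 1.598, -0.018, 1.161, -0.05], TCP at [0.247, 0.601, 0.231] pointing down, gripper open.
Joint ranges: [-2.61, 2.61], [-0.41, 2.15], [-1.48, 1.57], [0, 2.5], [-1.57, 4.71], [0.05, 1.97], [-2.85, 2.85]. Speed limits (rad/s): [2.79, 2.79, 3.14, 3.14, 3.14, 3.14, 3.14].

### API

Orientations are given as a 3x3 rotation matrix whose columns are the frame's x, y, z axes.
In Python, from rig import * gives the robot as it stands. Calls block until the motion is done:
- reach(position, orientation): joint-space move of the TCP to a pose.
- movel(position, rotation=None, velocity=0.15, stop_force=None): straight line of the TCP; rotation=None keeps the orientation; velocity is the mean speed in m/s. With stop_force (N) it stops when the force on the tool has changed by that much, and returns True; else False.
- move_j(angles): joint-space move.
- set_gripper(opening, squeeze=None): finger opening in m; squeeze is the grip in N (None keeps the last); returns when the fingers have stopped.
- dwell(seconds).
- solve_ik(position, orientation): joint angles nearest the present ones, or None.
- get_state(): the state.
- capture(name): name is "scene" or "top" or "wrist"; returns a dict with "color" (420x560x3 uint8, red, green, blue), "depth" (420x560 float32, m along the optical axis (not along the pixel's ray), 0 where there is no reading), "camera_matrix" (3x3 intrinsics, pixels), "R" (3x3) and "t" (3): a world point X has camera coordinates R X + t; the wrist camera has in their place "mount" (4x4, takes a point from camera to tool coordinates, whose origin is the TCP and whose axes are the flange's). Camera axes: x right, y down, z forward; pixel columns grow to the right and rows downward; lengths in m; the calibration is good to about 2 mm. A picture is of the moment at which its call begins: read the wrist's pose just before it.
A pose or a line that the arm cannot do raises PlanningError and nothing moves.
- close_job(): hands the job in; it is judged then, once.
The state is a dict: "time": time; "q": joint angles; "joint_velocities": joint speeds; "joint_torque": joint torques, N m; "tool_pos": TCP position; "tcp_rot": TCP orientation; "contact_force": force on the tool from outside, world axes, zero at the start; "moment": the same for the moment, N m; "gripper_width": finger opening in m; "finger_force": force on a finger pad.
Only numpy, scipy, OpenCV 4.12 (cv2) and the standard library are available. Lean on these libraries where they do the work, as an engineer would, in place of code of your own. Each camera call takes 0.05 s, during which the arm holds its last target. There are 200 camera calls.

## Working session

There is one attempt and no reset: what is moved stays moved. The work goes in short steps, each a Python script; the robot and the scene stay as the last script left them, time stands still between calls to the robot, and variables do not carry over. Pictures are saved under pics/ and viewed, at most 10 in all, crops included, and the job is handed in when it is done.

```bash
mkdir -p pics; ls; python3 - <<'E'
from rig import *
import cv2,numpy as np
np.set_printoptions(precision=4,suppress=True)
for n in("scene","top"):
    c=capture(n); cv2.imwrite(f"pics/{n}0.png",c["color"][:,:,::-1]); np.savez(f"{n}0.npz",**c)
    print(n,c["camera_matrix"],c["R"],c["t"])
s=get_state();print(s["time"],s["tool_pos"],s["tcp_rot"],s["gripper_width"])
E
```

```text
pics
scene [[518.3187   0.     282.0008]
 [  0.     518.3187 206.7144]
 [  0.       0.       1.    ]] [[-0.6301  0.7764 -0.0105]
 [ 0.482   0.3804 -0.7893]
 [-0.6088 -0.5024 -0.6139]] [ 0.3807 -0.2052  1.5093]
top [[411.9882   0.     273.024 ]
 [  0.     411.9882 204.754 ]
 [  0.       0.       1.    ]] [[-0.0043 -1.      0.0023]
 [-0.9819  0.0038 -0.1892]
 [ 0.1891 -0.0031 -0.9819]] [-0.0288  0.5741  0.8023]
0.1 [0.2467 0.6004 0.23  ] [[-0.925   0.38   -0.0008]
 [ 0.38    0.925  -0.0023]
 [-0.0002 -0.0025 -1.    ]] 0.08522575492414647
```

View pics/top0.png

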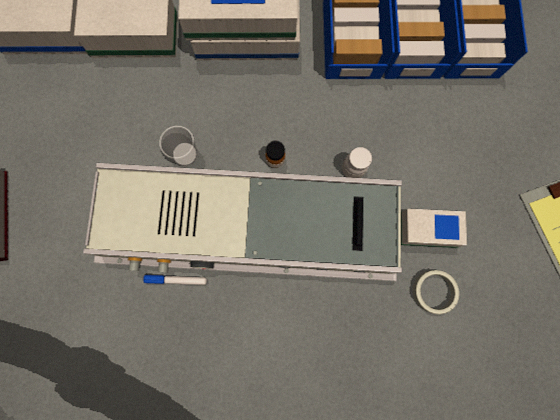

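View pics/scene0.png

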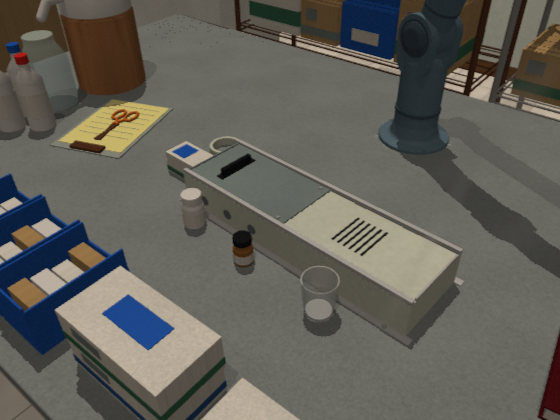

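The top view shows the box at about (90–400, 165–270), the bar at (358, 223) and the marker at (175, 280). The carton at (436, 227) and the tape at (437, 292) lie to the right. The next step is to get the box frame from depth and the bar from its colour.

```bash
cat > h.py <<'E'
import numpy as np,cv2
np.set_printoptions(precision=4,suppress=True)
def cloud(c):
    K,R,t,d=c["camera_matrix"],c["R"],c["t"],c["depth"]
    v,u=np.mgrid[:d.shape[0],:d.shape[1]]
    P=np.stack([(u-K[0,2])/K[0,0]*d,(v-K[1,2])/K[1,1]*d,d],-1)
    return (P-t)@R
def ray(c,uv,z):
    K,R,t=c["camera_matrix"],c["R"],c["t"]; uv=np.atleast_2d(uv).astype(float)
    D=np.c_[uv,np.ones(len(uv))]@np.linalg.inv(K).T@R; o=-R.T@t
    return o+D*((z-o[2])/D[:,2])[:,None]
E
python3 - <<'E'
from h import *
c=dict(np.load("top0.npz")); P=cloud(c); d=c["depth"]
for uv in((100,215),(300,200),(150,330),(320,175)): print(uv,P[uv[1],uv[0]])
m=((d>0)&(P[...,2]>.075)&(P[...,2]<.12)).astype(np.uint8)
m[:150]=0
m=cv2.morphologyEx(m,cv2.MORPH_OPEN,np.ones((15,15)))
n,l,s,_=cv2.connectedComponentsWithStats(m); k=1+s[1:,4].argmax(); print(s[k])
r=cv2.minAreaRect(P[l==k][:,:2].astype(np.float32)); print("box",r,cv2.boxPoints(r))
g=c["color"].max(2); b=(g<40).astype(np.uint8); b[:, :330]=0;b[:,385:]=0;b[:185]=0;b[262:]=0
n,l,s,ce=cv2.connectedComponentsWithStats(b); k=1+s[1:,4].argmax(); print(s[k],ce[k])
ys,xs=np.where(l==k); W=ray(c,np.c_[xs,ys],.106)
r=cv2.minAreaRect(W[:,:2].astype(np.float32)); print("bar",r)
print("bar depth z",np.percentile(P[l==k][:,2],[10,50,90]),np.median(P[l==k],0))
E
```

```text
(100, 215) [0.5495 0.316  0.0805]
(300, 200) [ 0.578  -0.0855  0.0833]
(150, 330) [ 0.3187  0.2273 -0.0006]
(320, 175) [ 0.6527 -0.1374 -0.0016]
[   87   164   314   102 24347]
box ((0.5455646514892578, 0.024294406175613403), (0.6214949488639832, 0.18461863696575165), 86.41893768310547) [[ 0.434  -0.2801]
 [ 0.6183 -0.2916]
 [ 0.6571  0.3287]
 [ 0.4728  0.3402]]
[353 197  10  54 499] [357.4188 223.0942]
bar ((0.5273874998092651, -0.19452719390392303), (0.017568735405802727, 0.10402719676494598), 87.41277313232422)
bar depth z [0.0856 0.1014 0.1056] [ 0.5286 -0.1958  0.1014]
```

```bash
cat >> h.py <<'E'
th=np.arctan2(.0388,.6203)
bx=np.array([np.cos(th),-np.sin(th),0]);by=np.array([np.sin(th),np.cos(th),0]);O=np.array([.5456,.0243,0])
def B(x,y,z): return O+bx*x+by*y+np.array([0,0,z])
def toB(p): d=np.asarray(p)-O; return np.array([d@bx,d@by,d[2]])
dn=np.array([0,0,-1.])
RA=np.c_[by,bx,dn]; RB=np.c_[-by,-bx,dn]; RC=np.c_[-bx,by,dn]
E
python3 - <<'E'
from h import *
from rig import *
for n,R in(("A",RA),("B",RB),("C",RC)):
    for p in (B(0,-.262,.2),B(0,-.262,.094),B(0,.06,.094)): print(n,solve_ik(p,R))
set_gripper(0)
R=RA if solve_ik(B(0,-.262,.2),RA) is not None else RB
reach(B(0,-.262,.2),R)
movel(B(0,-.262,.096),velocity=.12,stop_force=8)
s=get_state();print(s["time"],toB(s["tool_pos"]),s["contact_force"],s["q"],s["gripper_width"])
c=capture("scene"); cv2.imwrite("pics/s1.png",c["color"][:,:,::-1])
E
```

```text
A [-0.5524  0.527   1.1755  1.8393 -0.5357  1.1417  0.7482]
A [-0.2911  0.5349  0.8027  1.9062 -0.4849  0.9051  0.6886]
A [-0.707   0.4218  0.5742  1.9575 -0.3014  0.8467 -0.0332]
B [-0.6329  0.7079  1.3808  1.8413 -0.74    1.2436 -2.2286]
B [-0.5915  0.9714  1.3679  1.9161 -1.0402  1.2159 -2.0397]
B [ 0.7269  0.7725 -1.2462  1.8928  0.8268  1.1177  2.2306]
C [-0.374   0.3864  0.8908  1.8336 -0.3383  1.0821  2.1511]
C [-0.2361  0.5077  0.7273  1.904  -0.4288  0.8905  2.2133]
C [-0.5621  0.3928  0.3969  1.951  -0.2009  0.8356  1.4515]
4.9833 [ 0.0007 -0.2625  0.0968] [-0.4251  0.0226 -0.2359] [-0.4416  0.6462  1.0298  1.9096 -0.6721  0.9776  0.839 ] -6.553912779586547e-05
```

View pics/s1.png

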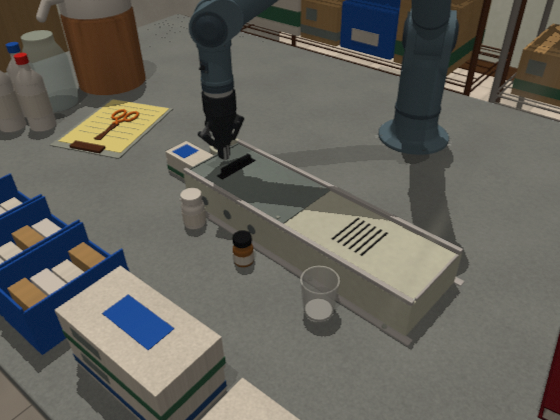

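The shut fingers at (225, 155) stand on the right-hand side of the bar at (237, 166), clear of it. Now I'll push the cover along the box.

```bash
python3 - <<'E'
from h import *
from rig import *
r=movel(B(0,.058,.096),velocity=.07,stop_force=14)
s=get_state();print(r,s["time"],toB(s["tool_pos"]),s["contact_force"])
p=toB(s["tool_pos"])
movel(B(0,p[1]-.02,.096),velocity=.1)
movel(B(0,p[1]-.02,.2),velocity=.2)
reach(B(-.15,-.06,.35),RA)
c=capture("top"); cv2.imwrite("pics/t2.png",c["color"][:,:,::-1]); np.savez("top2.npz",**c)
print(get_state()["time"])
E
```

```text
False 9.7583 [-0.0002  0.0497  0.0961] [  1.2046 -13.2107   1.0147]
11.825
```

View pics/t2.png

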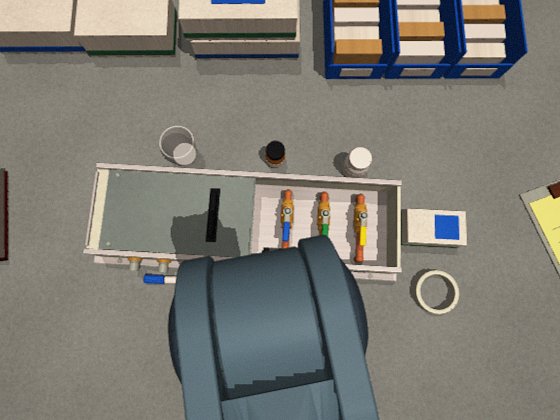

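The cover stopped against its end stop at 13 N. The yellow valve is the rightmost: its sleeve is at (362, 235) and its spindle near (361, 213). Green is at (325, 228) and blue at (286, 230). I'll measure these precisely.

```bash
python3 - <<'E'
from h import *
c=dict(np.load("top2.npz")); P=cloud(c)
hsv=cv2.cvtColor(c["color"],cv2.COLOR_RGB2HSV); print(hsv[236,362],hsv[229,325],hsv[235,286],hsv[200,360])
roi=np.zeros(hsv.shape[:2],bool); roi[185:262,260:398]=1
for n,lo,hi in(("yellow",24,34),("green",45,85),("blue",100,130)):
    m=((hsv[...,0]>=lo)&(hsv[...,0]<=hi)&(hsv[...,1]>140)&(hsv[...,2]>50)&roi).astype(np.uint8)
    k,l,s,ce=cv2.connectedComponentsWithStats(m); k=1+s[1:,4].argmax()
    ys,xs=np.where(l==k); W=np.array([toB(p) for p in ray(c,np.c_[xs,ys],.069)])
    r=cv2.minAreaRect(W[:,:2].astype(np.float32))
    vx,vy,_,_=cv2.fitLine(W[:,:2].astype(np.float32),cv2.DIST_L2,0,.01,.01).ravel()
    print(n,s[k],r,"ang",np.arctan2(-vy*np.sign(vx),abs(vx)),"z",np.median(P[l==k][:,2]))
b=(c["color"].max(2)<25).astype(np.uint8); b[:,:200]=0;b[:,225:]=0;b[:185]=0;b[245:]=0
ys,xs=np.where(b); r=cv2.minAreaRect(np.array([toB(p)[:2] for p in ray(c,np.c_[xs,ys],.106)],np.float32)); print("bar",r)
E
```

```text
[ 27 222 240] [ 67 185 145] [108 203 201] [  9 180 204]
yellow [361 227   5  18  90] ((-0.023289019241929054, -0.2386128157377243), (0.03478970378637314, 0.008098798803985119), 1.0181158781051636) ang -0.013552575 z 0.06869754504882919
green [322 225   6  11  59] ((-0.016617150977253914, -0.16066035628318787), (0.020404931157827377, 0.010134167037904263), 2.043950319290161) ang 0.012719106 z 0.06814779960332598
blue [283 222   7  19 107] ((-0.023245813325047493, -0.08302155137062073), (0.03667040541768074, 0.01214717235416174), 2.912219285964966) ang 0.022216456 z 0.06797289729230602
bar ((-0.004512414336204529, 0.06242809444665909), (0.10324506461620331, 0.017870750278234482), 0.09999903291463852)
```

```bash
cat >> h.py <<'E'
S=np.array([.019,-.2386])
def pose(phi,r=.037,d=.0175,z=.056):
    u=np.array([-np.cos(phi),np.sin(phi)]); n=np.array([np.sin(phi),np.cos(phi)])
    q=S+r*u-d*n; x=n[0]*bx+n[1]*by
    return B(q[0],q[1],z), np.c_[x,np.cross(dn,x),dn]
E
python3 - <<'E'
from h import *
from rig import *
p,R=pose(0,d=.033,z=.2); reach(p,R)
p,R=pose(0,d=.033); r=movel(p,velocity=.1,stop_force=8)
s=get_state();print(r,s["time"],toB(s["tool_pos"]),s["contact_force"])
if r: raise SystemExit
for phi in np.linspace(0,1.57,9):
    p,R=pose(phi); r=movel(p,R,velocity=.04,stop_force=25)
    s=get_state();print(round(phi,2),r,s["time"],toB(s["tool_pos"]),toB(s["tool_pos"])-toB(p),s["contact_force"])
    if r: break
E
```

```text
False 14.5333 [-0.0174 -0.2718  0.0567] [-0.2982  0.2067 -0.0303]
0.0 False 15.0667 [-0.0179 -0.2554  0.056 ] [ 0.0001  0.0007 -0.    ] [ 0.2332 -0.3396  0.048 ]
0.2 False 15.4167 [-0.0204 -0.2504  0.0564] [ 0.0003 -0.0018  0.0004] [-0.4874 -5.1771 -1.0847]
0.39 False 15.7667 [-0.0219 -0.2418  0.0563] [-0.     -0.0012  0.0003] [-1.2094 -3.834   0.5445]
0.59 False 16.1167 [-0.0217 -0.233   0.056 ] [-0.0002 -0.0004  0.    ] [-1.1082 -4.0641  1.3618]
0.78 False 16.4667 [-0.02   -0.2247  0.0558] [-0.0004  0.0001 -0.0002] [-1.2256 -3.9254  0.7825]
0.98 False 16.8167 [-0.0168 -0.2172  0.0556] [-0.0007  0.0003 -0.0004] [-1.1939 -3.5934 -0.0244]
1.18 False 17.1667 [-0.0121 -0.2105  0.0555] [-0.0008  0.0006 -0.0005] [-3.731  -2.0362 -0.2907]
1.37 False 17.5167 [-0.0061 -0.2048  0.0555] [-0.0007  0.0009 -0.0005] [-2.9482 -0.4526 -0.3394]
1.57 False 17.8667 [ 0.0011 -0.2005  0.0555] [-0.0004  0.0011 -0.0005] [-4.6763  0.1905 -0.956 ]
```

Tracking is clean. Next comes a final press against the stop, then back off and check.

```bash
python3 - <<'E'
from h import *
from rig import *
p,R=pose(1.571,d=.005); r=movel(p,R,velocity=.03,stop_force=13)
s=get_state();print(r,s["time"],toB(s["tool_pos"]),s["contact_force"])
p,R=pose(1.571,d=.035); movel(p,R,velocity=.1)
p,R=pose(1.571,d=.035,z=.2); movel(p,R,velocity=.15)
reach(B(-.15,-.06,.35),RA)
c=capture("top"); np.savez("top3.npz",**c)
cv2.imwrite("pics/t3.png",cv2.resize(c["color"][150:320,80:480,::-1],None,fx=2,fy=2,interpolation=cv2.INTER_CUBIC))
hsv=cv2.cvtColor(c["color"],cv2.COLOR_RGB2HSV)
roi=np.zeros(hsv.shape[:2],bool); roi[185:262,260:398]=1
for n,lo,hi in(("yellow",24,34),("green",45,85),("blue",100,130)):
    m=((hsv[...,0]>=lo)&(hsv[...,0]<=hi)&(hsv[...,1]>140)&(hsv[...,2]>50)&roi).astype(np.uint8)
    k,l,s,ce=cv2.connectedComponentsWithStats(m); k=1+s[1:,4].argmax()
    ys,xs=np.where(l==k); W=np.array([toB(p) for p in ray(c,np.c_[xs,ys],.069)])
    print(n,s[k],cv2.minAreaRect(W[:,:2].astype(np.float32)))
print(get_state()["time"],get_state()["contact_force"])
E
```

```text
True 18.1583 [ 0.0018 -0.2002  0.0547] [ 0.2049 -1.0795  0.1935]
yellow [335 211  18   6  84] ((0.019366921856999397, -0.19812320172786713), (0.010334126651287079, 0.0347847044467926), 3.354658365249634)
green [322 225   6  11  59] ((-0.016708966344594955, -0.1606636345386505), (0.020588671788573265, 0.01013417262583971), 2.0440001487731934)
blue [283 222   7  19 106] ((-0.023307427763938904, -0.0822465717792511), (0.01183507964015007, 0.037549782544374466), 86.62638854980469)
20.6167 [0.3419 0.9478 0.4028]
```

View pics/t3.png

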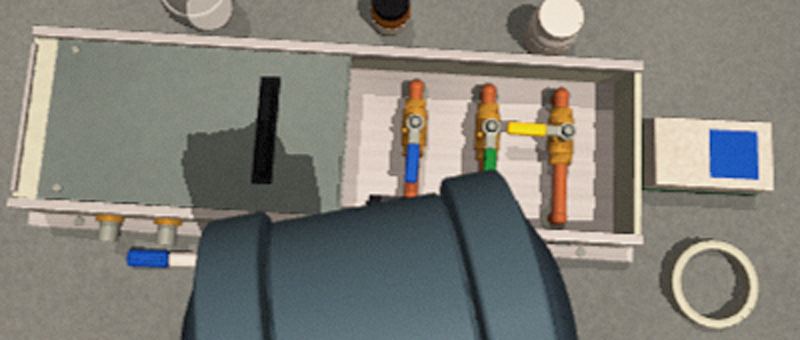

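The yellow lever at (510–567, 130) lies across its pipe, along the valve row. Blue and green haven't moved, and the bar is at the far stop. The last press stopped after only 0.7 mm, so I'll press once more, harder, to be certain it is on the stop.

```bash
python3 - <<'E'
from h import *
from rig import *
p,R=pose(1.571,d=.035,z=.2); reach(p,R)
p,R=pose(1.571,d=.035); print(movel(p,R,velocity=.12,stop_force=8))
p,R=pose(1.571,d=.0185); movel(p,R,velocity=.06)
s=get_state();print(toB(s["tool_pos"]),s["contact_force"])
for d in np.arange(.0175,.0085,-.001):
    p,R=pose(1.571,d=d); r=movel(p,R,velocity=.02,stop_force=25); s=get_state(); f=s["contact_force"]
    print(round(d,4),r,toB(s["tool_pos"]),f)
    if r or f[0]<-18: break
p,R=pose(1.571,d=.035); movel(p,R,velocity=.1)
p,R=pose(1.571,d=.035,z=.2); movel(p,R,velocity=.15)
reach(B(-.2,-.06,.35),RA)
c=capture("top"); cv2.imwrite("pics/t4.png",cv2.resize(c["color"][180:270,240:410,::-1],None,fx=4,fy=4,interpolation=cv2.INTER_CUBIC))
print(get_state()["time"])
E
```

```text
False
[ 0.0014 -0.2016  0.0562] [-0.1933 -0.867   0.0977]
0.0175 False [ 0.0016 -0.2015  0.056 ] [-0.4926 -0.2386 -0.8903]
0.0165 False [ 0.0023 -0.2016  0.0559] [ 0.1017  0.5098 -0.0023]
0.0155 False [ 0.0023 -0.2016  0.0558] [-3.0618  0.8783  2.3243]
0.0145 False [ 0.0023 -0.2016  0.0557] [-5.8541  0.4777  4.838 ]
0.0135 False [ 0.0023 -0.2016  0.0555] [-7.2658  1.7833  5.8197]
0.0125 False [ 0.0023 -0.2017  0.0554] [-8.9088  0.7011  7.429 ]
0.0115 False [ 0.0024 -0.2016  0.0552] [-11.0644   1.8996   7.9344]
0.0105 False [ 0.0023 -0.2017  0.0551] [-11.6212   0.8313   9.4877]
0.0095 False [ 0.0024 -0.2017  0.0549] [-13.3305   1.7761  10.8415]
28.25
```

View pics/t4.png

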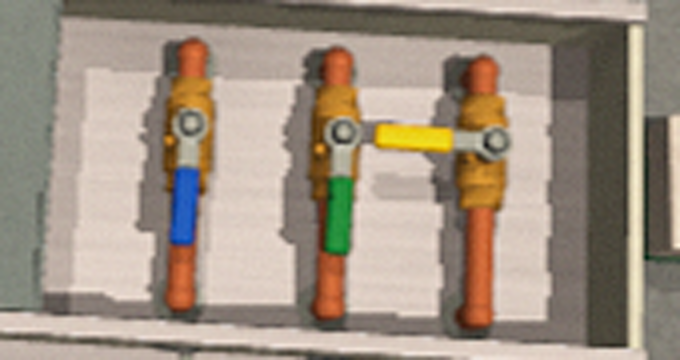

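The tip held at x = 2.3 mm while the force rose to 13 N, so the lever is hard on its stop. The picture agrees: the yellow sleeve at (415, 137) lies crosswise to its pipe, and blue and green are still along theirs.

```bash
python3 - <<'E'
from rig import *
print(close_job())
E
```

```text
the job is handed in; nothing more can be done
None
```

The job is handed in: the cover is slid fully aside, the yellow lever is pushed shut against its stop, blue and green are still open, and no bystander was seen to move; the judge's verdict was not shown.

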